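# Set a hardwood blank to the scribed line of a drill jig

## Task

Slide the hardwood blank further under the bridge of the drill jig, towards the robot's left, until its front edge lies on the line scribed across the bed, square to it along the whole edge; there is no stop, so do not run past. Leave the blank lying flat on the bed, and do not disturb the jar, the wrench or the roll of tape.

Things in the scene. Friction and masses are not known exactly. Their poses are not given: they have to be found in the camera images.
- jig: Fixed drill jig. Origin on the work surface; z up, x is the feed direction: to the robot's left, world yaw 1.25 to 1.9 rad (so its y points towards the robot). Aluminium bed plate 16 mm thick (flat top at z = 16 mm), x -180 to +150 mm, y -150 to +150 mm, with a dark steel bridge across it and, beyond the bridge, a line scribed across at x = +100 mm.
- beam_edge (a point): Middle of the bridge beam's lower edge on the infeed side (the robot's right): jig x = -45, y = 0, z = 58 mm, i.e. 42 mm above the bed. The beam is 50 mm deep (jig x -45 to +5 mm), its top at z = 103 mm, with two drill bushings 26 mm in diameter standing 10 mm above it. The inner faces of its two posts are at jig y = -114 and +114 mm. Axes as the jig's.
- line_mid (a point): Middle of the scribed line, a thin dark line 3 mm wide and 270 mm long level with the bed's top, at jig x = +100, y = 0, z = 16 mm; nothing stands behind it on the bed. Axes as the jig's: x is the feed direction, y runs along the line. A blank set to it has its rear edge 130 mm before it, 15 mm in under the beam: fingers must slant in from the infeed side.
- blank: Loose dark hardwood slab 130 (x) x 110 (y) x 25 mm thick, 0.19 to 0.38 kg, edges rounded 2 mm, two pale dowel plugs flush in its top near the rear edge. Origin: centre of underside. Front edge at x = +65, rear at -65 mm; its x starts within 0.15 rad of the jig's x. Lies on the bed, no rails, slides with plain friction; its front starts about 30 to 110 mm short of the line.
- blank_front_left (a point): Left end of the blank's front edge, on its underside (blank x = +65, y = +55 mm).
- blank_front_right (a point): Right end of the blank's front edge, on its underside (blank x = +65, y = -55 mm).
- glue_jar: Bystander: closed jar 64 mm in diameter, 90 mm tall, standing past the outfeed end of the jig. Origin: centre of its underside.
- wrench: Bystander: flat steel wrench about 180 mm long, 7 mm thick, on the work surface beyond the jig (its far side from the robot), lying along it, jaw towards the robot's left. Origin near its middle, underside.
- tape_roll: Bystander: roll of tape lying flat, 100 mm outside diameter, 25 mm high, past the outfeed end of the jig. Origin: centre of its underside.
Mind the look-alikes: they are no part of the job. Leave any green or pink look-alike of the blank alone.

How it is judged:
By the outcome, as a careful person would: the job done as asked, in the order asked, and still so for the second after the job is handed in, with the robot touching nothing.
It also fails if it takes over 35 s, if anything falls off the work surface, if the arm or the gripper's body presses on something with over 40 N, if the wrist force passes 120 N, or if a joint passes its speed limit or range.

## Robot

A 7-joint arm with a two-finger parallel gripper is mounted at the origin on the work surface. World frame = base frame: x ahead of the robot, y to its left, z up, the work surface at z = 0. Lengths are in m, angles in rad, forces in N, time in s.
With the tool pointing down it reaches from about 0.4 to 0.85 m from the base axis. Payload 10.4 kg.
Tool frame: the origin (TCP) lies on the centre line of the jaws, within the pads' length; the fingertips stand 14 mm ahead of it and the grasp point (between the pads) lies 5 mm behind it (manip.tip_reach is the distance from the TCP to the fingertips, in m); z points along the fingers, y is the line along which they close (so a half turn about z gives the same grasp; the last joint's range is limited). The gripper opens to 85 mm and grips with 20 to 120 N. Pads are 22 mm wide; open, the fingers measure 114 mm over their backs; the gripper's body (76 mm by 85 mm) begins 54 mm behind the grasp point. The pads swing forward as they close: fully open they stand 13 mm farther back than shut.
Start: joints at [-1.337, 0.332, -0.065, 1.46, 0.022, 1.35, -0.088], TCP at [0.159, 0.605, 0.245] pointing down, gripper open.
Joint ranges: [-2.6, 2.6], [-0.5, 2.12], [-1.47, 1.34], [0.16, 2.42], [-1.27, 4.41], [0.06, 2.06], [-2.6, 2.6]. Speed limits (rad/s): [2.22, 2.22, 2.79, 2.79, 3.14, 3.14, 3.14].

## Interface

Orientations are given as a unit quaternion [x, y, z, w].
In Python, from workcell import manip gives the robot as it stands.
- The arm moves only by the shell command python3 -m pendant 'ROWS' [FORCE]. ROWS is JSON, a list of rows, each a list of 7 numbers: the shift along the tool's x, y, z in units of 50 mm (1.0 is 50 mm), then the turn, a rotation vector about the tool's x, y, z in units of 8 degrees (1.0 is 8 degrees), then the opening, from -1 (shut) to 1 (fully open), so that 0 is half open. In form: [[dx, dy, dz, ax, ay, az, jaw], ...]. A call has exactly 10 rows; each row is the pose to reach, as a shift and turn from the pose commanded when the call began, along the tool's axes at that moment; what a row does not reach only later rows make up. A row lasts 1/8 s, in which the tool goes at most 62.5 mm and 10.7 degrees, less where a joint would pass 70% of its speed; a pose out of reach is approached as far as the arm can. A call with a gripper value outside its range is refused whole. The fingers move at their own pace and stop on an object; FORCE is the grip in N (left out, the last holds). Time passes only in rows, so rows that repeat a pose let the fingers close, or fill a call up. It gives the time, the measured TCP pose, the force, the opening and the grip force at its end, in the units of the state.
- manip.get_obs(): the state, without advancing time (a new reading comes with each control period).
- manip.camera(name): name is "scene" or "top" or "wrist"; returns (picture, depth): 384x512x3 uint8, red, green, blue; 384x512 float32, m along the optical axis (not along the pixel's ray), 0 where there is no reading.
- manip.get_calibration(name): a dict with "fx", "fy", "cx", "cy" (pixels), "xyz" and "orientation" of the camera in the world. Camera axes: x right, y up, looking along -z (the intrinsics and any distortion apply to the point x, -y, -z); pixel columns grow to the right and rows downward; lengths in m; the calibration is good to about 2 mm. The wrist camera is an equidistant fisheye: a pixel r from the principal point sees the ray r / f radians off the axis. A picture is of the moment at which its call begins: read the wrist's pose just before it. get_calibration takes no time and is no camera call; for the wrist camera it gives the pose at the moment of the call.
- manip.hand_in(): hands the job in; it is judged then, once.
Trained networks look in the newest picture that a camera, given by its name, has taken for a name from the list of things; names that differ only in an ending like _2 or _b are one class to them, and where a whole thing is asked for, a point or a joint stands for the part that bears it (a point fixed in the world has none). Each returns a list of dicts, best first, with "p" (0 to 1); they miss things now and then, are a little off and sometimes report something else, mostly with a low value. They report only what shows in the picture. A call takes as long as a camera call. They do not tell look-alikes from the thing itself.
- manip.find_in(thing, camera): "box" ([left, top, right, bottom] in pixels, round what is visible of it).
- manip.trace(thing, camera): "pixels" (384x512 bool, what is visible of it) and "box" ([left, top, right, bottom] in pixels, round what is visible of it).
- manip.tip_of(thing, camera): "pixel" ([column, row] in pixels: a listed point, or the origin of a listed thing).
The state is a dict: "clock": time; "joint_pos": joint angles; "joint_velocities": joint speeds; "tau": joint torques, N m; "position": TCP position; "ee_rot": TCP orientation; "ft_force": force on the tool from outside, world axes, zero at the start; "torque": the same for the moment, N m; "grip_width": opening from 0.0 (shut) to 1.0 (fully open); "grasp_force": force on a finger pad.
Only numpy, scipy, OpenCV 4.12 (cv2) and the standard library are available. Lean on these libraries where they do the work, as an engineer would, in place of code of your own. Each camera call takes 0.05 s, during which the arm holds its last target. There are 200 camera calls.

## Working session

There is one attempt and no reset: what is moved stays moved. The work goes in short steps, Python scripts to look and compute and a shell command to move; the robot and the scene stay as the last step left them, time stands still between calls to the robot, and variables do not carry over. Pictures are saved under pics/ and viewed, at most 10 in all, crops included, and the job is handed in when it is done.

```bash
mkdir -p pics; ls; cat > h.py <<'E'
import numpy as np, cv2
from scipy.spatial.transform import Rotation as R
from workcell import manip
def ray(c,uv):
    uv=np.atleast_2d(np.asarray(uv,float)); x=(uv[:,0]-c["cx"])/c["fx"]; y=(uv[:,1]-c["cy"])/c["fy"]
    return x,y
def plane(name,c,uv,z):
    x,y=ray(c,uv)
    if name=="wrist":
        r=np.hypot(x,y)+1e-12; d=np.c_[np.sin(r)*x/r,-np.sin(r)*y/r,-np.cos(r)]
    else: d=np.c_[x,-y,-np.ones_like(x)]
    d=R.from_quat(c["orientation"]).apply(d); o=np.array(c["xyz"])
    return o+d*((z-o[2])/d[:,2])[:,None]
def snap(name,tag):
    c=manip.get_calibration(name); p,d=manip.camera(name)
    cv2.imwrite(f"pics/{tag}.png",p[:,:,::-1]); return c,p,d
E
python3 - <<'E'
from h import *
for n in ("top","scene"):
    c,p,d=snap(n,n+"0"); print(n,{k:np.round(v,3) for k,v in c.items() if k!='name'} )
    for t,z in (("blank",.041),("blank_front_left",.016),("blank_front_right",.016),("line_mid",.016),("beam_edge",.058),("jig",0),("glue_jar",0),("tape_roll",0),("wrench",0)):
        for r in manip.tip_of(t,n)[:2]:
            print(t,round(r["p"],2),np.round(r["pixel"]),plane(n,c,r["pixel"],z)[0].round(3))
print(manip.get_obs())
a,b=[cv2.imread(f"pics/{n}0.png") for n in("top","scene")]
cv2.imwrite("pics/both.png",cv2.resize(np.vstack([a,b]),None,fx=.78,fy=.78))
E
```

```text
pics
top {'fx': np.float64(448.451), 'fy': np.float64(448.451), 'cx': np.float64(253.634), 'cy': np.float64(188.343), 'xyz': array([0.461, 0.   , 1.197]), 'orientation': array([ 0.039, -0.044, -0.699,  0.713])}
blank 0.93 [375. 190.] [ 0.598 -0.323  0.041]
blank 0.83 [285. 220.] [ 0.516 -0.089  0.041]
blank_front_left 0.87 [170.  80.] [0.894 0.226 0.016]
blank_front_left 0.77 [400. 211.] [ 0.549 -0.395  0.016]
blank_front_right 0.83 [211.  89.] [0.869 0.113 0.016]
blank_front_right 0.77 [368. 244.] [ 0.458 -0.312  0.016]
jig 0.9 [262. 216.] [ 0.529 -0.03   0.   ]
glue_jar 0.6 [228. 216.] [0.527 0.059 0.   ]
glue_jar 0.59 [180. 183.] [0.612 0.192 0.   ]
wrench 0.61 [227. 216.] [0.527 0.062 0.   ]
wrench 0.56 [280. 143.] [ 0.728 -0.077  0.   ]
scene {'fx': np.float64(495.498), 'fy': np.float64(495.498), 'cx': np.float64(254.033), 'cy': np.float64(189.51), 'xyz': array([ 0.976, -0.635,  1.159]), 'orientation': array([0.287, 0.075, 0.252, 0.921])}
blank 0.82 [182. 306.] [ 0.614 -0.342  0.041]
blank 0.69 [353. 195.] [0.832 0.154 0.041]
blank_front_left 0.75 [113. 243.] [ 0.352 -0.287  0.0
[... 464 characters left out ...]
'joint_pos': array([-1.33663587,  0.33217587, -0.0647151 ,  1.46011012,  0.02161127,
        1.34987895, -0.08849383]), 'joint_velocities': array([ 0.00094975, -0.00184332, -0.00028433,  0.00111191, -0.0017349 ,
        0.0001124 , -0.00175648]), 'tau': array([ 7.39914358e-04, -6.25227714e+01,  4.93374292e-02, -3.91845632e+01,
        1.64112129e-02,  1.62071257e-03, -1.78353946e-05]), 'position': array([0.15870068, 0.60453886, 0.24534781]), 'ee_rot': array([1.28014795e-01, 9.91772256e-01, 6.15767221e-05, 4.90917871e-07]), 'ft_force': array([-0.31383696,  0.11074512,  0.51846865]), 'torque': array([-0.05330357,  0.05889171,  0.01899401]), 'grasp_force': 0.0, 'grip_width': 0.9995318599694071}
```

View pics/both.png

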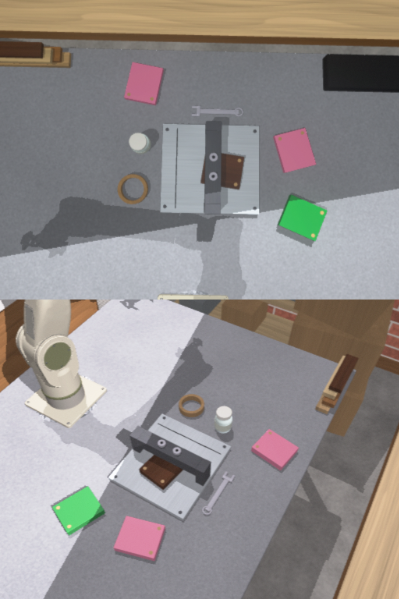

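The combined picture (0.78 scale) shows the jig near the centre with the brown blank mid-way under the bridge. The scribed line is at top px column ≈227, with the jar and tape to its left and the wrench at about (280,143). The pink and green blanks are look-alikes. Next I'll measure the line and the blank's rear edge.

```bash
python3 - <<'E'
from h import *
p=cv2.imread("pics/top0.png"); c=manip.get_calibration("top")
cv2.imwrite("pics/c1.png",cv2.resize(p[150:285,195:345],None,fx=5,fy=4.4,interpolation=cv2.INTER_CUBIC)[:600,:750])
g=p.astype(float).mean(2)
# line: darkest column per row near 227
pts=[]
for r in range(172,262,2):
    s=g[r,218:240]; k=s.argmin(); w=np.clip(np.median(s)-s,0,None)
    if w.max()>25: lo=max(k-2,0); pts.append((218+(w[lo:k+3]*np.arange(lo,min(k+3,22))).sum()/w[lo:k+3].sum(),r))
W=plane("top",c,pts,.016)[:,:2]
vx,vy,x0,y0=cv2.fitLine(W.astype(np.float32),cv2.DIST_HUBER,0,.01,.01).ravel()
print("line",len(pts),vx,vy,x0,y0,"yaw",np.arctan2(vy,vx)+np.pi/2, W[0],W[-1])
manip.camera("top")
for r in manip.trace("blank","top"): print(r["p"],r["box"],r["pixels"].sum())
m=((p[:,:,2]>p[:,:,0]*1.4)&(g<110)).astype(np.uint8); m[:, :240]=0; m[:,330:]=0; m[:180]=0; m[255:]=0
n,l,s,_=cv2.connectedComponentsWithStats(m); print(s[1:][s[1:,4]>30])
k=1+s[1:,4].argmax()
cn=cv2.findContours((l==k).astype(np.uint8),0,2)[0][0]
q=cv2.approxPolyDP(cn,3,True)[:,0]; print(np.c_[q,plane("top",c,q,.041).round(3)])
E
```

```text
line 45 0.99999964 -0.0008463829 0.52585495 0.06427631 yaw 1.56995 [0.64250672 0.06439134] [0.41093923 0.06421851]
0.93 [160.2, 79.0, 207.9, 134.6] 2015
0.92 [259.8, 199.0, 312.6, 242.7] 1297
0.62 [355.5, 246.8, 422.4, 312.8] 2262
[[285 198  27  43 797]]
[[ 2.85e+02  2.00e+02  5.69e-01 -8.90e-02  4.10e-02]
 [ 2.89e+02  2.04e+02  5.58e-01 -1.00e-01  4.10e-02]
 [ 2.85e+02  2.11e+02  5.40e-01 -9.00e-02  4.10e-02]
 [ 2.90e+02  2.12e+02  5.38e-01 -1.03e-01  4.10e-02]
 [ 2.89e+02  2.38e+02  4.71e-01 -1.01e-01  4.10e-02]
 [ 3.04e+02  2.40e+02  4.67e-01 -1.39e-01  4.10e-02]
 [ 3.11e+02  2.02e+02  5.65e-01 -1.57e-01  4.10e-02]]
```

View pics/c1.png

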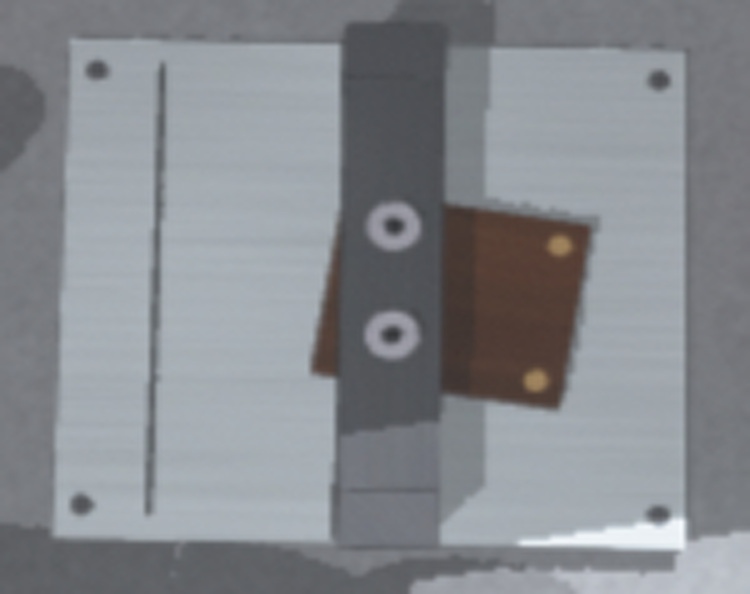

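The crop shows the line at columns 150–163, nearly vertical. The blank is skewed about 0.17 rad, with its rear corners at (597,220) and (560,408). In world terms the line is at y≈0.0643 and the jig yaw is ≈1.570. The rear edge runs from (0.467,-0.139) to (0.57,-0.158). My plan is to push it with two spread fingertips, slanted about 52°, which also squares the blank. I'll start by going round to the infeed side.

```bash
python3 -m pendant '[[-2,-0.5,-1.1,0,0,1,0.4],[-3.5,-1,-1.1,0,0,2,0.4],[-5,-1.5,-1.1,0,0,3,0.4],[-6.57,-2.1,-1.1,0,0,4.2,0.4],[-7.2,-3.3,-1.1,0,0,5.2,0.4],[-7.8,-4.4,-1.1,0,0,6.2,0.4],[-8.4,-5.6,-1.1,0,0,7.2,0.4],[-9,-6.8,-1.1,0,0,8.4,0.4],[-9.55,-7.93,-1.1,0,0,9.41,0.4],[-9.55,-7.93,-1.1,0,0,9.41,0.4]]' 20
```

```text
clock: 2.35
position: [0.5099, 0.135, 0.3004]
ee_rot: [0.708, 0.706, 0.0, -0.0]
ft_force: [1.3, 0.2, 0.7]
grip_width: 0.698
grasp_force: 0.0
```

```bash
python3 -m pendant '[[-1.2,0,0,0,0,0,0.4],[-2.4,0,0,0,0.5,0,0.4],[-3.6,0,0,0,1.5,0,0.4],[-4.8,0,0,0,2.5,0,0.4],[-6,0,0,0,3.5,0,0.4],[-7,0,0,0,4.5,0,0.4],[-7.6,0,0,0,5.5,0,0.4],[-7.6,0,0,0,6.5,0,0.4],[-7.6,0,0,0,6.5,0,0.4],[-7.6,0,0,0,6.5,0,0.4]]' 20
python3 - <<'E'
from h import *
o=manip.get_obs(); print(o["position"],R.from_quat(o["ee_rot"]).as_matrix().round(3),o["joint_pos"].round(2))
snap("wrist","w1")
E
```

```text
clock: 3.6
position: [0.5097, -0.2423, 0.3011]
ee_rot: [0.635, 0.637, 0.309, -0.31]
ft_force: [0.4, 1.3, 0.7]
grip_width: 0.705
grasp_force: 0.0
[ 0.50973537 -0.24226019  0.30114   ] [[-0.002  1.    -0.001]
 [ 0.617  0.002  0.787]
 [ 0.787  0.001 -0.617]] [ 0.3   0.64  0.65  1.3  -0.93  2.06  0.88]
```

View pics/w1.png

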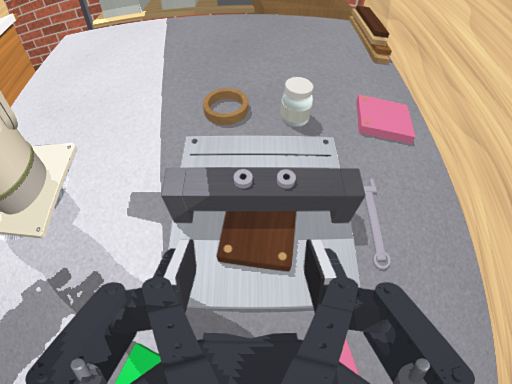

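The wrist view shows both fingers straddling the blank's rear edge (plugs at (228,249) and (283,257)), with the bridge ahead and a clear approach. Joint 6 is near its limit, so I'll lower and check the pose.

```bash
python3 -m pendant '[[-0.5,0.05,0.5,0,0,0,0.4],[-1,0.1,1,0,0,0,0.4],[-1.5,0.15,1.5,0,0,0,0.4],[-2,0.2,2,0,0,0,0.4],[-2.5,0.27,2.5,0,0,0,0.4],[-3,0.27,2.95,0,0,0,0.4],[-3.46,0.27,3.4,0,0,0,0.4],[-3.46,0.27,3.4,0,0,0,0.4],[-3.46,0.27,3.4,0,0,0,0.4],[-3.46,0.27,3.4,0,0,0,0.4]]' 20
python3 - <<'E'
from h import *
o=manip.get_obs(); print(o["position"],R.from_quat(o["ee_rot"]).as_matrix().round(3),o["joint_pos"].round(3))
E
```

```text
clock: 4.9
position: [0.5239, -0.2159, 0.061]
ee_rot: [0.635, 0.636, 0.31, -0.309]
ft_force: [-0.4, -0.1, 0.4]
grip_width: 0.699
grasp_force: 0.0
[ 0.52389017 -0.21591498  0.06096685] [[-0.002  1.     0.001]
 [ 0.617  0.001  0.787]
 [ 0.787  0.002 -0.617]] [ 0.291  0.889  0.569  1.467 -0.98   1.752  1.122]
```

```bash
python3 -m pendant '[[-0.07,0,0.19,0,0,0,0.4],[-0.14,0,0.38,0,0,0,0.4],[-0.2,0,0.57,0,0,0,0.4],[-0.2,0,0.57,0,0,0,0.4],[-0.2,0,0.57,0,0,0,0.4],[-0.2,0,0.57,0,0,0,0.4],[-0.2,0,0.57,0,0,0,0.4],[-0.2,0,0.57,0,0,0,0.4],[-0.2,0,0.57,0,0,0,0.4],[-0.2,0,0.57,0,0,0,0.4]]' 20
python3 - <<'E'
from h import *
c,p,d=snap("wrist","w2")
print({k:np.round(v,3) for k,v in c.items()})
a=cv2.imread("pics/w2.png"); s=snap("scene","s2")[1][:,:,::-1][150:300,120:320]
cv2.imwrite("pics/w2b.png",np.hstack([a,cv2.resize(s,(284,213)).copy() if 0 else cv2.copyMakeBorder(cv2.resize(s,(280,210)),0,174,0,0,0)]))
E
```

```text
clock: 6.15
position: [0.5232, -0.1992, 0.0337]
ee_rot: [0.635, 0.636, 0.31, -0.31]
ft_force: [0.8, -0.1, 0.1]
grip_width: 0.704
grasp_force: 0.0
{'fx': np.float64(297.319), 'fy': np.float64(297.319), 'cx': np.float64(249.624), 'cy': np.float64(189.555), 'xyz': array([ 0.523, -0.249,  0.18 ]), 'orientation': array([0.283, 0.001, 0.   , 0.959])}
```

View pics/w2b.png

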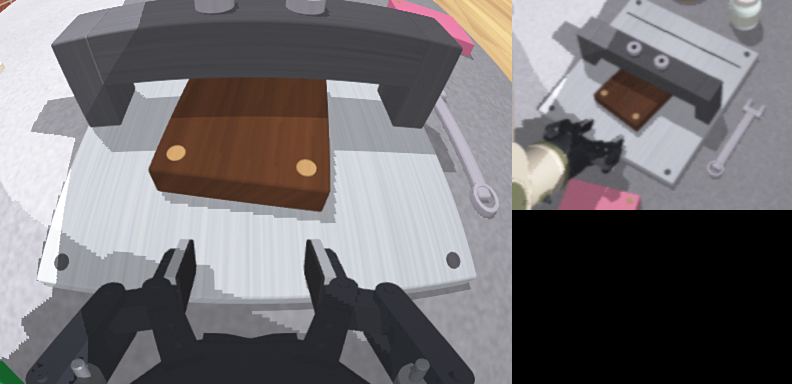

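Both fingers sit low behind the rear edge (blank's rear corners at wrist px (155,178) and (325,210)), inside its width. Now I'll push slowly, lifted about 1.5 mm off the bed.

```bash
python3 -m pendant '[[0.09,0,0.06,0,0,0,0.4],[0.15,0,0.14,0,0,0,0.4],[0.21,0,0.22,0,0,0,0.4],[0.27,0,0.295,0,0,0,0.4],[0.33,0,0.375,0,0,0,0.4],[0.39,0,0.455,0,0,0,0.4],[0.455,0,0.53,0,0,0,0.4],[0.515,0,0.61,0,0,0,0.4],[0.58,0,0.69,0,0,0,0.4],[0.64,0,0.77,0,0,0,0.4]]' 20
python3 -m pendant '[[0.06,0,0.08,0,0,0,0.4],[0.12,0,0.16,0,0,0,0.4],[0.185,0,0.235,0,0,0,0.4],[0.245,0,0.315,0,0,0,0.4],[0.31,0,0.395,0,0,0,0.4],[0.37,0,0.47,0,0,0,0.4],[0.43,0,0.55,0,0,0,0.4],[0.49,0,0.63,0,0,0,0.4],[0.49,0,0.63,0,0,0,0.4],[0.49,0,0.63,0,0,0,0.4]]' 20
cat > m.py <<'E'
from h import *
import sys
c,p,_=snap("top",sys.argv[1]); p=p[:,:,::-1].astype(float)
p=cv2.resize(p,None,fx=1,fy=1); g=p.mean(2)
def fit(P,z):
    W=plane("top",c,P,z)[:,:2].astype(np.float32); f=cv2.fitLine(W,cv2.DIST_HUBER,0,.001,.001).ravel(); f=f*np.sign(f[0])if 0 else f
    return f[3]+f[1]/f[0]*(.526-f[2]), f[1]/f[0], W
pts=[];fr=[]
for r in range(174,262):
    s=g[r,218:240]; k=s.argmin(); w=np.clip(np.median(s)-s,0,None)
    sl=slice(max(k-2,0),k+3)
    if w.max()>25 and np.hypot(0,0)==0: pts.append((218+(w[sl]*np.arange(22)[sl]).sum()/w[sl].sum(),r))
    red=p[r,:,2]-p[r,:,0]; a=red[222:275]
    if (a>25).sum()>=4:                     # red-excess step: half-level crossing
        k=np.argmax(a>12); lo,hi=a[max(k-3,0)],np.median(a[k+2:k+5]); h=(lo+hi)/2
        j=np.argmax(a>h); fr.append((222+j-1+(h-a[j-1])/(a[j]-a[j-1]),r))
yl,sl_,_=fit(pts,.016); print("line y@.526",yl,"slope",sl_,len(pts))
fr=np.array(fr)[2:-2]; 
for z in (.041,):
    yf,sf,W=fit(fr,z); print("front(top) y",yf,"slope",sf,len(fr),W[0],W[-1]); print("gap mm",1e3*(yl-yf),"skew",sf-sl_)
q=cv2.imread(f"pics/{sys.argv[1]}.png"); cv2.imwrite(f"pics/{sys.argv[1]}c.png",cv2.resize(q[160:270,205:335],None,fx=5,fy=5,interpolation=2))
E
python3 m.py t3
```

```text
clock: 7.5
position: [0.5232, -0.1489, 0.0352]
ee_rot: [0.636, 0.636, 0.31, -0.31]
ft_force: [0.5, -0.6, -0.5]
grip_width: 0.696
grasp_force: 0.5
clock: 8.75
position: [0.5232, -0.1092, 0.0352]
ee_rot: [0.635, 0.636, 0.31, -0.31]
ft_force: [-0.8, -0.4, 0.4]
grip_width: 0.694
grasp_force: 0.0
line y@.526 0.045135967 slope 0.13491137 88
front(top) y 0.031606574 slope 0.0037477755 33 [0.55825365 0.03204744] [0.4759564  0.03159117]
gap mm 13.529394 skew -0.1311636
```

View pics/t3c.png

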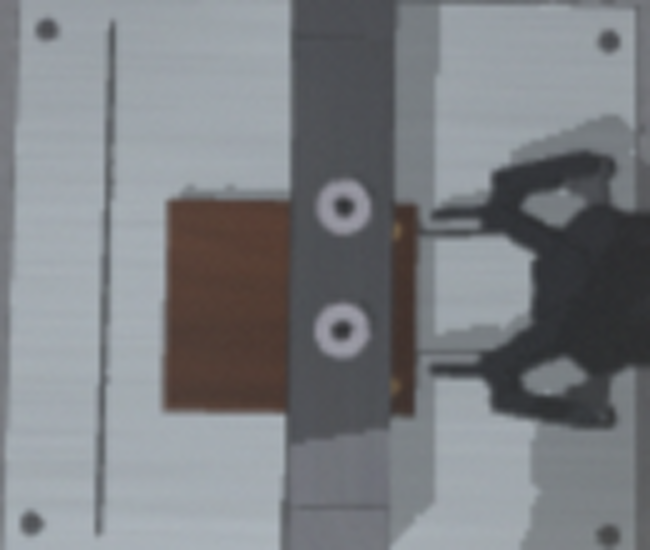

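The blank has squared up: its front edge is at crop column ≈166 (rows 200–410) and the line at column ≈103–112. The in-script line fit was spoiled because the blank entered its window, so I'll use the earlier fit (y=0.0643). The front edge at 0.0316 and the rear at about -0.0985 agree with the 130 mm length, leaving a gap of ≈32.7 mm. I'll push 22 mm more and re-measure with a fixed line window.

```bash
python3 -m pendant '[[0.035,0,0.045,0,0,0,0.4],[0.07,0,0.09,0,0,0,0.4],[0.105,0,0.135,0,0,0,0.4],[0.14,0,0.18,0,0,0,0.4],[0.175,0,0.22,0,0,0,0.4],[0.21,0,0.265,0,0,0,0.4],[0.24,0,0.305,0,0,0,0.4],[0.27,0,0.346,0,0,0,0.4],[0.27,0,0.346,0,0,0,0.4],[0.27,0,0.346,0,0,0,0.4]]' 20
sed -i 's/print("line y@.526",yl.*/yl,sl_=.06428,-.00085/; s/a=red\[222:275\]/a=red[218:265]/; s/fr.append((222+j/fr.append((218+j/' m.py
python3 m.py t4
python3 - <<'E'
from h import *
snap("wrist","w4"); snap("scene","s4")
a=cv2.imread("pics/t4c.png")[:, :400]; b=cv2.imread("pics/w4.png")[:,60:450]
cv2.imwrite("pics/v4.png",np.hstack([a,cv2.copyMakeBorder(b,0,a.shape[0]-384,0,0,0)]))
E
```

```text
clock: 10.05
position: [0.5232, -0.0872, 0.0352]
ee_rot: [0.635, 0.636, 0.31, -0.31]
ft_force: [0.6, 0.3, -0.5]
grip_width: 0.701
grasp_force: 0.0
front(top) y 0.05299823 slope -0.0059328964 34 [0.5604144  0.05295661] [0.47552815 0.05292426]
gap mm 11.281774 skew -0.0050828964
```

View pics/v4.png

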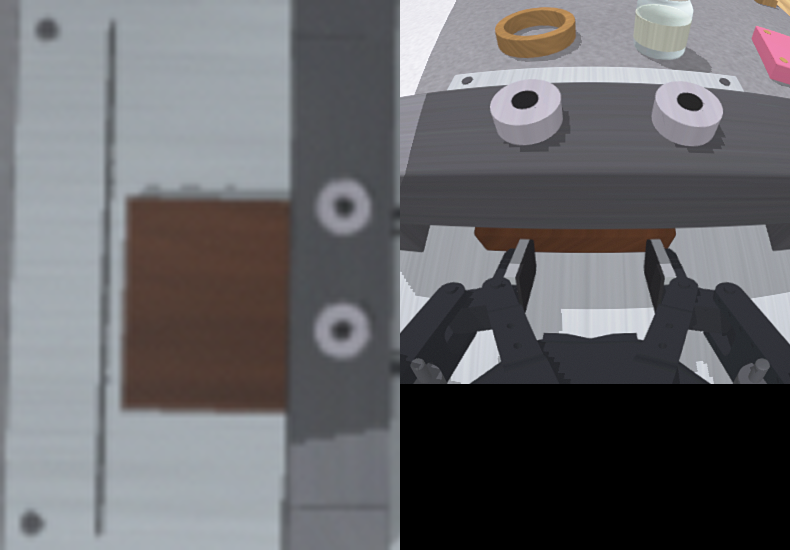

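The top crop shows the front edge at columns 122–128 and the line at 98–112, parallel within measurement noise and about 11 mm apart. The wrist view shows both fingers on the rear edge, clear of the beam. I'll push 8.5 mm more with a tiny yaw trim.

```bash
python3 -m pendant '[[0.02,0,0.025,-0.013,0,0.01,0.4],[0.04,0,0.05,-0.013,0,0.01,0.4],[0.06,0,0.075,-0.013,0,0.01,0.4],[0.08,0,0.1,-0.013,0,0.01,0.4],[0.095,0,0.12,-0.013,0,0.01,0.4],[0.105,0,0.134,-0.013,0,0.01,0.4],[0.105,0,0.134,-0.013,0,0.01,0.4],[0.105,0,0.134,-0.013,0,0.01,0.4],[0.105,0,0.134,-0.013,0,0.01,0.4],[0.105,0,0.134,-0.013,0,0.01,0.4]]' 20
python3 m.py t5; python3 m.py t5b
python3 - <<'E'
from h import *
print(R.from_quat(manip.get_obs()["ee_rot"]).as_matrix().round(4)[:,1])
# line outside the blank (rows visible), same picture
p=cv2.imread("pics/t5.png").mean(2); c=manip.get_calibration("top")
P=[]
for r in list(range(174,197,1))+list(range(245,262,1)):
    s=p[r,219:233]; k=s.argmin(); w=np.clip(np.median(s)-s,0,None); sl=slice(max(k-2,0),k+3)
    if w.max()>25:P.append((219+(w[sl]*np.arange(14)[sl]).sum()/w[sl].sum(),r))
W=plane("top",c,P,.016); print(np.polyfit(W[:,0]-.526,W[:,1],1))
q=p[196:246,219:235]; print(q[[8,20,35,44]].astype(int))
E
```

```text
clock: 11.45
position: [0.5232, -0.0788, 0.0352]
ee_rot: [0.636, 0.635, 0.31, -0.31]
ft_force: [-0.0, -0.3, -0.2]
grip_width: 0.699
grasp_force: 0.0
front(top) y 0.06177039 slope -0.009637956 35 [0.56023073 0.0618121 ] [0.47279176 0.06224011]
gap mm 2.5096126 skew -0.008787955
front(top) y 0.061795514 slope -0.008296178 34 [0.56022674 0.06200346] [0.47534248 0.06217365]
gap mm 2.4844892 skew -0.007446178
[ 1.     -0.0021  0.    ]
[-0.00102468  0.06424843]
[[168 168 167 169 169 165 139  83  67  68  70  68  68  68  69  68]
 [170 171 169 171 171 166 123  76  68  69  68  68  65  67  66  66]
 [169 170 170 169 170 163  98  68  66  65  65  65  66  65  64  64]
 [166 167 167 166 164 140  85  70  69  69  69  68  67  69  67  69]]
```

```bash
cat > e.py <<'E'
from h import *
import sys
c=manip.get_calibration("top")
for t in sys.argv[1:]:
    p=cv2.imread(f"pics/{t}.png").astype(float); red=p[:,:,2]-p[:,:,0]; P=[]
    for r in range(203,239):
        a=red[r,215:258]; bg=np.median(red[r,212:222]); hi=np.median(red[r,250:258]) 
        b=np.clip((a-bg)/(hi-bg),0,None); k=np.argmax(b>.5); hi2=np.median(b[k+2:k+8])
        cov=(b[k-3:k+2]/hi2).clip(0,1).sum(); P.append((215+k+2-.5-cov,r))
    W=plane("top",c,P,.040); f=np.polyfit(W[:,0]-.526,W[:,1],1); res=W[:,1]-np.polyval(f,W[:,0]-.526)
    print(t,"front y %.4f slope %.4f rms %.4f gap %.2f mm"%(f[1],f[0],res.std(),1e3*(.06427-f[1])))
E
python3 e.py t3 t4 t5 t5b
```

```text
t3 front y 0.0315 slope -0.0022 rms 0.0003 gap 32.73 mm
t4 front y 0.0530 slope -0.0025 rms 0.0002 gap 11.26 mm
t5 front y 0.0620 slope -0.0072 rms 0.0002 gap 2.28 mm
t5b front y 0.0619 slope -0.0073 rms 0.0002 gap 2.34 mm
```

```bash
python3 -m pendant '[[0.005,0,0.006,0.022,0,-0.018,0.4],[0.01,0,0.012,0.022,0,-0.018,0.4],[0.015,0,0.018,0.022,0,-0.018,0.4],[0.02,0,0.025,0.022,0,-0.018,0.4],[0.024,0,0.03,0.022,0,-0.018,0.4],[0.024,0,0.03,0.022,0,-0.018,0.4],[0.024,0,0.03,0.022,0,-0.018,0.4],[0.024,0,0.03,0.022,0,-0.018,0.4],[0.024,0,0.03,0.022,0,-0.018,0.4],[0.024,0,0.03,0.022,0,-0.018,0.4]]' 20
python3 m.py t6; python3 e.py t6
```

```text
clock: 12.8
position: [0.5231, -0.0769, 0.0351]
ee_rot: [0.635, 0.636, 0.31, -0.31]
ft_force: [0.2, -1.6, -0.5]
grip_width: 0.699
grasp_force: 0.3
front(top) y 0.06323854 slope 0.008341229 34 [0.56021005 0.06280991] [0.47533065 0.06276312]
gap mm 1.0414646 skew 0.009191229
t6 front y 0.0632 slope 0.0030 rms 0.0002 gap 1.06 mm
```

View pics/t6c.png

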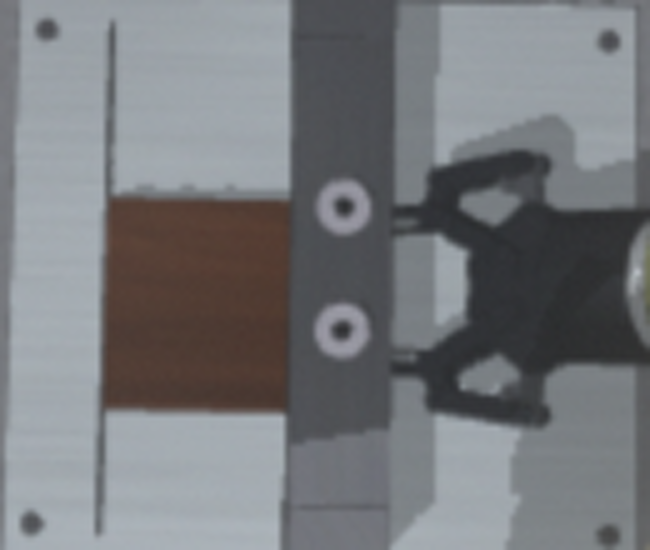

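The blank's front edge now meets the line along its whole length (columns 104–110, rows 198–410), with about 0.7 mm left. I'll give it a final nudge, then back straight off.

```bash
python3 -m pendant '[[0.004,0,0.005,-0.008,0,0.007,0.4],[0.008,0,0.01,-0.008,0,0.007,0.4],[0.008,0,0.01,-0.008,0,0.007,0.4],[0.008,0,0.01,-0.008,0,0.007,0.4],[0.008,0,0.01,-0.008,0,0.007,0.4],[-0.12,0,-0.16,0,0,0,0.4],[-0.37,0,-0.47,0,0,0,0.4],[-0.74,0,-0.94,0,0,0,0.4],[-1.1,0,-1.4,0,0,0,0.4],[-1.1,0,-1.4,0,0,0,0.4]]' 20
python3 m.py t7; python3 e.py t7
```

```text
clock: 14.1
position: [0.5226, -0.1699, 0.0344]
ee_rot: [0.637, 0.635, 0.309, -0.309]
ft_force: [-0.1, 1.2, -0.3]
grip_width: 0.698
grasp_force: 0.0
front(top) y 0.06365835 slope 0.0017820843 34 [0.5601885  0.06385081] [0.4753145  0.06356805]
gap mm 0.6216541 skew 0.0026320843
t7 front y 0.0637 slope 0.0016 rms 0.0002 gap 0.61 mm
```

```bash
python3 -m pendant '[[-0.1,0,-0.5,0,0,0,0.4],[0.2,0,-1,0,0,0,0.4],[0.6,0,-1.6,0,0,0,0.4],[0.9,0,-2,0,0,0,0.4],[1.2,0,-2.4,0,0,0,0.4],[1.2,0,-2.4,0,0,0,0.4],[1.2,0,-2.4,0,0,0,0.4],[1.2,0,-2.4,0,0,0,0.4],[1.2,0,-2.4,0,0,0,0.4],[1.2,0,-2.4,0,0,0,0.4]]' 20
python3 m.py t8; python3 e.py t8; python3 -c "
from h import *
snap('wrist','w8')"
```

```text
clock: 15.4
position: [0.5234, -0.2235, 0.1558]
ee_rot: [0.635, 0.636, 0.31, -0.311]
ft_force: [0.3, 0.1, 0.4]
grip_width: 0.706
grasp_force: 0.0
front(top) y 0.06362335 slope 0.0011701754 35 [0.56019205 0.06367595] [0.47276527 0.0635621 ]
gap mm 0.6566569 skew 0.0020201753
t8 front y 0.0637 slope 0.0029 rms 0.0002 gap 0.61 mm
```

View pics/w8.png

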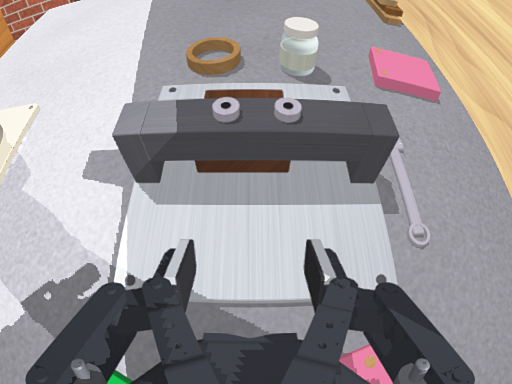

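The blank lies flat and square with its front at the line (measured within about 0.6 mm). The jar, tape and wrench are where they started, and the gripper is clear.

```bash
python3 -c "
from workcell import manip
print(manip.hand_in())"
```

```text
the job is handed in; nothing more can be done
None
```

The blank is handed in lying flat, with its front edge about 0.6 mm short of the scribed line and square to it within about 0.004 rad; the jar, wrench and tape were not touched.

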